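# Close the muzzle of the clay extruder: two spacer rings, then the bayonet collar

### The arm

A 6-joint arm with a two-finger parallel gripper is mounted at the origin on the work surface. World frame = base frame: x ahead of the robot, y to its left, z up, the work surface at z = 0. Lengths are in m, angles in degrees, forces in N, time in s.
With the tool pointing down it reaches from about 0.4 to 0.825 m from the base axis. Payload 7 kg.
Tool frame: the origin (TCP) lies on the centre line of the jaws, within the pads' length; the fingertips stand 22 mm ahead of it and the grasp point (between the pads) lies 3 mm ahead of it; z points along the fingers, y is the line along which they close (so a half turn about z gives the same grasp; the last joint's range is limited). The gripper opens to 88 mm and grips with 3 to 60 N. Pads are 19 mm wide; open, the fingers measure 130 mm over their backs; the gripper's body (78 mm by 193 mm) begins 47 mm behind the grasp point.
Start: joints at [79.704, 20.546, 0.682, 0, -70.136, -16.507], TCP at [0.304, 0.602, 0.249] pointing down, gripper open.
Joint ranges: [-176.03, 176.03], [-82.01, 121.73], [-58.28, 71.71], [-173.87, 95.51], [-174.79, -0.11], [-173.66, 173.66]. Speed limits (degrees/s): [136.94, 136.94, 172.46, 180, 180, 180].

### API

Orientations are given as [roll, pitch, yaw] about the fixed x, y, z axes, in that order (R = Rz(yaw) Ry(pitch) Rx(roll)).
In Python, from plant import get_state, cams, r gives the robot as it stands.
- The arm moves only by the tool apply_moves, never from a script. Its argument "targets" is a list of rows, each an object with "dp": the shift along the world's x, y, z in m, a list of three; "yaw": the turn about the world's z in degrees. In form: [{"dp": [x, y, z], "yaw": yaw}, ...]. A call has 1 to 20 rows; each row is the pose to reach, as a shift and turn from the pose commanded when the call began; what a row does not reach only later rows make up. A row lasts 1/12 s, in which the tool goes at most 41.7 mm and 7.16 degrees, less where a joint would pass 70% of its speed; a pose out of reach is approached as far as the arm can. A call with a gripper value outside its range is refused whole. "grip" is the gripper command: -1 is fully open, 1 is shut, values between are in proportion, set as the call begins (left out, the last holds). The fingers move at their own pace and stop on an object; "squeeze" is the grip in N (left out, the last holds). Time passes only in rows, so rows that repeat a pose let the fingers close. It gives the time, the measured TCP pose, the force, the opening and the grip force at its end, in the units of the state.
- get_state(): the state, without advancing time (a new reading comes with each control period).
- cams.capture(name): name is "scene" or "side" or "wrist"; returns a dict with "image" (480x640x3 uint8, red, green, blue), "range_z" (480x640 float32, m along the optical axis (not along the pixel's ray), 0 where there is no reading), "fx", "fy", "cx", "cy" (pixels), "R" (3x3) and "t" (3): a world point X has camera coordinates R X + t; the wrist camera has in their place "T_tool_cam" (4x4, takes a point from camera to tool coordinates, whose origin is the TCP and whose axes are the flange's). Camera axes: x right, y down, z forward; pixel columns grow to the right and rows downward; lengths in m; the calibration is good to about 2 mm. The wrist camera is an equidistant fisheye: a pixel r from the principal point sees the ray r / f radians off the axis. A picture is of the moment at which its call begins: read the wrist's pose just before it.
- r.close_job(): hands the job in; it is judged then, once.
The state is a dict: "time_s": time; "joints": joint angles; "qd": joint speeds; "joint_torque": joint torques, N m; "tcp_pos": TCP position; "eef_rot": TCP orientation; "contact_force": force on the tool from outside, world axes, zero at the start; "moment": the same for the moment, N m; "gripper_width": finger opening in m; "gripper_force": force on a finger pad.
Only numpy, scipy, OpenCV 4.12 (cv2) and the standard library are available. Lean on these libraries where they do the work, as an engineer would, in place of code of your own. Each camera call takes 0.05 s, during which the arm holds its last target. There are 200 camera calls.

### The job

Get the clay extruder ready for pulling a hollow teapot handle: lay exactly two of the four spacer rings from the plywood board over the core on the upright muzzle, one on the other, and leave the other two on the board. Then set the knurled collar over them, lip up, turn it until the keyways hidden in its skirt drop over the pins on the barrel, and push it fully home against the sprung seat; finish still holding it pushed home, so that the latches could be thrown. Do not disturb the plunger, the wooden modelling tool or the knife.

Things in the scene. Friction and masses are not known exactly. Their poses are not given: they have to be found in the camera images.
- stand: round grey cast stand bolted down, holding the extruder barrel upright, muzzle up. Foot 132 mm across; above it 68 mm across, up to 52 mm above the bench. Its clamp bolt reaches 60 mm from the axis. Two open wire latches hang on a band round the barrel, within 48 mm of the axis, none above 130 mm. Origin: centre of its underside, z up
- muzzle (a point): centre of the barrel's rim, 160 mm above the bench, z up. Steel barrel, 44 mm across, rim bevelled over 4 mm. Three pins, 6 mm thick, 120 degrees apart, stick 3.6 mm out of its side, their tops 8 mm below the rim. The barrel is clamped fast at any rotation: the pins point differently each run and this frame does not tell it
- core_tip (a point): top of the fixed round core in the middle of the muzzle, 28 mm above the rim; 18 mm across, the last 7 mm tapering to 10 mm. The rings go over it (2 mm play all round)
- seat (a joint): the sprung seat for the rings, round the core: 0 when up, 4 mm proud of the rim; 0.004 (m) when pressed flush with the rim, its stop. It pushes up with 4 N at 0 and 12 N at 0.004. First ring's underside rests 4 mm above the rim, the second's 12 mm, while the seat is up
- collar: knurled aluminium bayonet collar, 61 mm across (62 over the knurl), 40 mm tall, about 200 g, standing on the bench lip up. Origin: centre of its underside, z up. Skirt 34 mm deep, bore 47 mm, with three keyways 120 degrees apart, about 11 mm wide, running up its inside; nothing outside shows where. At a wrong angle its underside rests on the pins, 8 mm below the rim
- collar_top (a point): centre of the collar's top, 40 mm above its underside: a lip 6 mm thick with a 26 mm opening that lets the core through. With keyways over pins (within 0.1 rad; any third of a turn passes one such place) the collar goes down 6 mm freely, then 4 mm against the spring. Fully home, its underside is 18 mm below the rim. It springs up if let go
- board: square plywood board, 200 mm by 200 mm, 9 mm thick, fixed on the bench; the four rings lie on it about 100 mm apart. Origin: centre of its underside, z up; edges along x and y
- ring1: one of four identical plain steel spacer rings, outside diameter 36 mm, hole 22 mm, 8 mm thick, 40 g; lies flat at the start. Origin: centre of its underside, z up
- ring2: one of four identical plain steel spacer rings, outside diameter 36 mm, hole 22 mm, 8 mm thick, 40 g; lies flat at the start. Origin: centre of its underside, z up
- ring3: one of four identical plain steel spacer rings, outside diameter 36 mm, hole 22 mm, 8 mm thick, 40 g; lies flat at the start. Origin: centre of its underside, z up
- ring4: one of four identical plain steel spacer rings, outside diameter 36 mm, hole 22 mm, 8 mm thick, 40 g; lies flat at the start. Origin: centre of its underside, z up
- plunger: the extruder's plunger, lying on the bench, to be left alone: steel rod 200 mm along its x, wooden cross handle 110 mm long at the -x end, white piston disc 36 mm across at the +x end. Origin: on the bench below the rod's middle
- modelling_tool: flat wooden modelling tool, 150 mm long (along its x), 8 mm thick, on the bench, to be left alone. Origin: on the bench below its handle's middle
- fettling_knife: fettling knife, 183 mm long along its x, wooden handle 15 mm thick to -x, on the bench, to be left alone. Origin: on the bench below the joint of handle and blade
There are look-alikes about, which are no part of the job. What is shaped like the ring1 but orange is not meant. Of the things shaped like the collar, the aluminium one is meant.

How it is judged (in metres and radians):
On the way, in this order (a step that is already met when the one before it is completed fails the run):
1. exactly two rings lie flat on the muzzle round the core, let go, the other two on the board ((((horizontal distance between ring1 and muzzle below 0.005 m and z of ring1 in the frame of muzzle between -0.003 and 0.0225 m and angle between the z axis of ring1 and the z axis of muzzle, either way round below 0.12 rad) and contact force between the fingers and ring1 below 0.5 N and (horizontal distance between ring2 and muzzle below 0.005 m and z of ring2 in the frame of muzzle between -0.003 and 0.0225 m and angle between the z axis of ring2 and the z axis of muzzle, either way round below 0.12 rad) and contact force between the fingers and ring2 below 0.5 N and (height (world z) of ring3 below 0.013 m and horizontal distance between ring3 and board below 0.13 m) and (height (world z) of ring4 below 0.013 m and horizontal distance between ring4 and board below 0.13 m)) or ((horizontal distance between ring1 and muzzle below 0.005 m and z of ring1 in the frame of muzzle between -0.003 and 0.0225 m and angle between the z axis of ring1 and the z axis of muzzle, either way round below 0.12 rad) and contact force between the fingers and ring1 below 0.5 N and (height (world z) of ring2 below 0.013 m and horizontal distance between ring2 and board below 0.13 m) and (horizontal distance between ring3 and muzzle below 0.005 m and z of ring3 in the frame of muzzle between -0.003 and 0.0225 m and angle between the z axis of ring3 and the z axis of muzzle, either way round below 0.12 rad) and contact force between the fingers and ring3 below 0.5 N and (height (world z) of ring4 below 0.013 m and horizontal distance between ring4 and board below 0.13 m)) or ((horizontal distance between ring1 and muzzle below 0.005 m and z of ring1 in the frame of muzzle between -0.003 and 0.0225 m and angle between the z axis of ring1 and the z axis of muzzle, either way round below 0.12 rad) and contact force between the fingers and ring1 below 0.5 N and (height (world z) of ring2 below 0.013 m and horizontal distance between ring2 and board below 0.13 m) and (height (world z) of ring3 below 0.013 m and horizontal distance between ring3 and board below 0.13 m) and (horizontal distance between ring4 and muzzle below 0.005 m and z of ring4 in the frame of muzzle between -0.003 and 0.0225 m and angle between the z axis of ring4 and the z axis of muzzle, either way round below 0.12 rad) and contact force between the fingers and ring4 below 0.5 N) or ((height (world z) of ring1 below 0.013 m and horizontal distance between ring1 and board below 0.13 m) and (horizontal distance between ring2 and muzzle below 0.005 m and z of ring2 in the frame of muzzle between -0.003 and 0.0225 m and angle between the z axis of ring2 and the z axis of muzzle, either way round below 0.12 rad) and contact force between the fingers and ring2 below 0.5 N and (horizontal distance between ring3 and muzzle below 0.005 m and z of ring3 in the frame of muzzle between -0.003 and 0.0225 m and angle between the z axis of ring3 and the z axis of muzzle, either way round below 0.12 rad) and contact force between the fingers and ring3 below 0.5 N and (height (world z) of ring4 below 0.013 m and horizontal distance between ring4 and board below 0.13 m)) or ((height (world z) of ring1 below 0.013 m and horizontal distance between ring1 and board below 0.13 m) and (horizontal distance between ring2 and muzzle below 0.005 m and z of ring2 in the frame of muzzle between -0.003 and 0.0225 m and angle between the z axis of ring2 and the z axis of muzzle, either way round below 0.12 rad) and contact force between the fingers and ring2 below 0.5 N and (height (world z) of ring3 below 0.013 m and horizontal distance between ring3 and board below 0.13 m) and (horizontal distance between ring4 and muzzle below 0.005 m and z of ring4 in the frame of muzzle between -0.003 and 0.0225 m and angle between the z axis of ring4 and the z axis of muzzle, either way round below 0.12 rad) and contact force between the fingers and ring4 below 0.5 N) or ((height (world z) of ring1 below 0.013 m and horizontal distance between ring1 and board below 0.13 m) and (height (world z) of ring2 below 0.013 m and horizontal distance between ring2 and board below 0.13 m) and (horizontal distance between ring3 and muzzle below 0.005 m and z of ring3 in the frame of muzzle between -0.003 and 0.0225 m and angle between the z axis of ring3 and the z axis of muzzle, either way round below 0.12 rad) and contact force between the fingers and ring3 below 0.5 N and (horizontal distance between ring4 and muzzle below 0.005 m and z of ring4 in the frame of muzzle between -0.003 and 0.0225 m and angle between the z axis of ring4 and the z axis of muzzle, either way round below 0.12 rad) and contact force between the fingers and ring4 below 0.5 N))), for 0.2 s.
2. the collar is keyed over the pins and pushed home by the fingers (z of collar in the frame of muzzle below -0.016 m and horizontal distance between collar and muzzle below 0.004 m and angle between collar's own z axis and vertical below 0.06 rad and contact force between the fingers and collar above 3 N), for 0.3 s.
At the end, for the whole second after the job is handed in: Two rings lie flat round the core on the muzzle (within 5 mm of centre), the other two on the board; the collar is upright, within 4 mm of centre, keyed over the pins, its underside at least 16 mm below the muzzle rim (fully home 18 mm), with the fingers still on it (over 3 N) (all of step 2 and (((horizontal distance between ring1 and muzzle below 0.005 m and z of ring1 in the frame of muzzle between -0.003 and 0.0225 m and angle between the z axis of ring1 and the z axis of muzzle, either way round below 0.12 rad) and (horizontal distance between ring2 and muzzle below 0.005 m and z of ring2 in the frame of muzzle between -0.003 and 0.0225 m and angle between the z axis of ring2 and the z axis of muzzle, either way round below 0.12 rad) and (height (world z) of ring3 below 0.013 m and horizontal distance between ring3 and board below 0.13 m) and (height (world z) of ring4 below 0.013 m and horizontal distance between ring4 and board below 0.13 m)) or ((horizontal distance between ring1 and muzzle below 0.005 m and z of ring1 in the frame of muzzle between -0.003 and 0.0225 m and angle between the z axis of ring1 and the z axis of muzzle, either way round below 0.12 rad) and (height (world z) of ring2 below 0.013 m and horizontal distance between ring2 and board below 0.13 m) and (horizontal distance between ring3 and muzzle below 0.005 m and z of ring3 in the frame of muzzle between -0.003 and 0.0225 m and angle between the z axis of ring3 and the z axis of muzzle, either way round below 0.12 rad) and (height (world z) of ring4 below 0.013 m and horizontal distance between ring4 and board below 0.13 m)) or ((horizontal distance between ring1 and muzzle below 0.005 m and z of ring1 in the frame of muzzle between -0.003 and 0.0225 m and angle between the z axis of ring1 and the z axis of muzzle, either way round below 0.12 rad) and (height (world z) of ring2 below 0.013 m and horizontal distance between ring2 and board below 0.13 m) and (height (world z) of ring3 below 0.013 m and horizontal distance between ring3 and board below 0.13 m) and (horizontal distance between ring4 and muzzle below 0.005 m and z of ring4 in the frame of muzzle between -0.003 and 0.0225 m and angle between the z axis of ring4 and the z axis of muzzle, either way round below 0.12 rad)) or ((height (world z) of ring1 below 0.013 m and horizontal distance between ring1 and board below 0.13 m) and (horizontal distance between ring2 and muzzle below 0.005 m and z of ring2 in the frame of muzzle between -0.003 and 0.0225 m and angle between the z axis of ring2 and the z axis of muzzle, either way round below 0.12 rad) and (horizontal distance between ring3 and muzzle below 0.005 m and z of ring3 in the frame of muzzle between -0.003 and 0.0225 m and angle between the z axis of ring3 and the z axis of muzzle, either way round below 0.12 rad) and (height (world z) of ring4 below 0.013 m and horizontal distance between ring4 and board below 0.13 m)) or ((height (world z) of ring1 below 0.013 m and horizontal distance between ring1 and board below 0.13 m) and (horizontal distance between ring2 and muzzle below 0.005 m and z of ring2 in the frame of muzzle between -0.003 and 0.0225 m and angle between the z axis of ring2 and the z axis of muzzle, either way round below 0.12 rad) and (height (world z) of ring3 below 0.013 m and horizontal distance between ring3 and board below 0.13 m) and (horizontal distance between ring4 and muzzle below 0.005 m and z of ring4 in the frame of muzzle between -0.003 and 0.0225 m and angle between the z axis of ring4 and the z axis of muzzle, either way round below 0.12 rad)) or ((height (world z) of ring1 below 0.013 m and horizontal distance between ring1 and board below 0.13 m) and (height (world z) of ring2 below 0.013 m and horizontal distance between ring2 and board below 0.13 m) and (horizontal distance between ring3 and muzzle below 0.005 m and z of ring3 in the frame of muzzle between -0.003 and 0.0225 m and angle between the z axis of ring3 and the z axis of muzzle, either way round below 0.12 rad) and (horizontal distance between ring4 and muzzle below 0.005 m and z of ring4 in the frame of muzzle between -0.003 and 0.0225 m and angle between the z axis of ring4 and the z axis of muzzle, either way round below 0.12 rad)))); the arm keeps its last pose, push and grip.
It fails at once if the plunger is disturbed (moved more than 30 mm) (distance of plunger from where it was at the start of the episode above 0.03 m).
It fails at once if the modelling tool is disturbed (moved more than 30 mm) (distance of modelling_tool from where it was at the start of the episode above 0.03 m).
It fails at once if the fettling knife is disturbed (moved more than 30 mm) (distance of fettling_knife from where it was at the start of the episode above 0.03 m).
It also fails if it takes over 72 s, if anything falls off the work surface, if the arm or the gripper's body presses on something with over 40 N, if the wrist force passes 120 N, or if a joint passes its speed limit or range.

## Working session

There is one attempt and no reset: what is moved stays moved. The work goes in short steps, Python scripts to look and compute and a tool call to move; the robot and the scene stay as the last step left them, time stands still between calls to the robot, and variables do not carry over. Pictures are saved under pics/ and viewed, at most 10 in all, crops included, and the job is handed in when it is done.

Besides the shell and the picture viewer there is one more tool, called after "Emit:" as name([rows], argument=value, ...), one row to a line, values as JSON. apply_moves: Moves the arm, as the interface text tells. Its arguments: {"type":"object","properties":{"targets":{"type":"array","items":{"type":"object","properties":{"dp":{"type":"array","items":{"type":"number"}},"yaw":{"type":"number"}}}},"grip":{"type":"number"},"squeeze":{"type":"number"}},"required":["targets"]}

```bash
ls; mkdir -p pics
cat > h.py <<'E'
import numpy as np, cv2
from plant import get_state, cams, r
def world(c,u,v,z=None):
    """pixel->world via depth, or on plane z"""
    R=np.array(c["R"]);t=np.array(c["t"])
    d=np.array([(u-c["cx"])/c["fx"],(v-c["cy"])/c["fy"],1.])
    if z is None:
        return R.T@(d*c["range_z"][int(v),int(u)]-t)
    o=-R.T@t; w=R.T@d
    return o+w*(z-o[2])/w[2]
def cloud(c):
    R=np.array(c["R"]);t=np.array(c["t"]);v,u=np.mgrid[:480,:640];z=c["range_z"]
    P=np.stack([(u-c["cx"])/c["fx"]*z,(v-c["cy"])/c["fy"]*z,z],-1)
    return (P-t)@R
def save(n,im): cv2.imwrite("pics/"+n+".png",cv2.cvtColor(im,cv2.COLOR_RGB2BGR))
E
python3 - <<'E'
from h import *
print(get_state())
for n in("scene","side"):
    c=cams.capture(n); save(n,c["image"]); np.savez(n+".npz",**c); print(n,-np.array(c["R"]).T@c["t"])
E
```

```text
pics
{'time_s': 0.0, 'joints': array([ 7.97053733e+01,  2.05935911e+01,  6.33366988e-01, -1.82617722e-02,
       -7.01359481e+01, -1.65060781e+01]), 'qd': array([-0.05517154,  0.00822091, -0.02070674, -0.03278825, -0.07387545,
       -0.01210654]), 'joint_torque': array([ 1.89504637e-03, -5.82719493e+01,  2.93047714e+01,  6.99716493e+00,
        7.00741162e-03, -1.53486058e-04]), 'tcp_pos': array([0.30418584, 0.60206912, 0.24760108]), 'eef_rot': array([ 1.79902913e+02, -1.08670154e-02, -2.68069151e+01]), 'contact_force': array([ 0.14440057, -0.13436792,  0.12048141]), 'moment': array([ 0.01547682,  0.02798299, -0.01275791]), 'gripper_force': 0.0, 'gripper_width': 0.08761749869564667}
scene [ 1.4463307  -0.69171623  1.25913121]
side [ 0.49985483 -0.81090943  0.96092472]
```

View pics/scene.png

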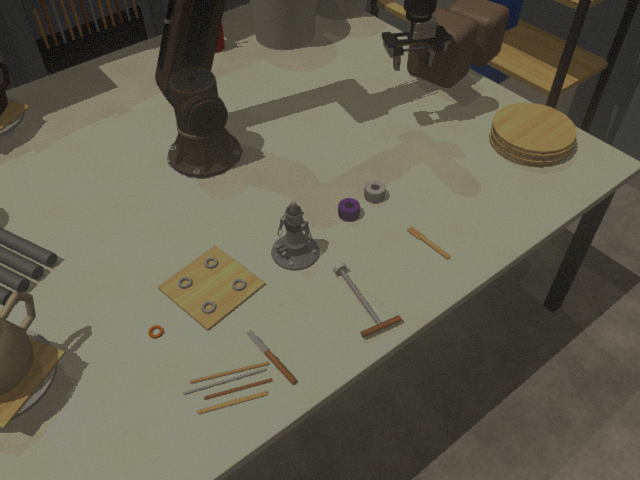

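View pics/side.png

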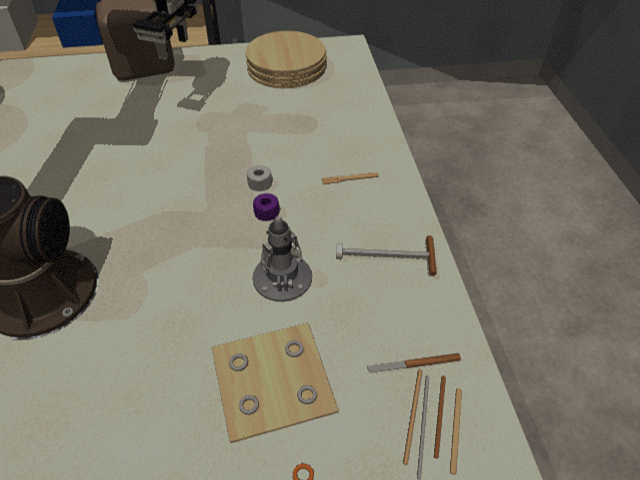

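Side view: the four steel rings are at (239,362), (294,349), (249,404) and (307,394), and the orange look-alike is at (303,473). The aluminium collar is at (259,175) with the purple look-alike at (265,205), and the muzzle is at (280,225). In the scene view the collar is at (375,190), purple at (349,209), and the rings at (211,263), (186,283), (239,285), (209,307). I choose the grey collar and the grey rings on the board.

Run:
```python
from h import *
from scipy.optimize import least_squares
px={"side":dict(A=(239,362),B=(294,349),C=(249,404),D=(307,394),col=(259,172),core=(279,219)),
"scene":dict(A=(211,263),B=(239,285),C=(186,283),D=(209,307),col=(375,187),core=(293,205))}
for n in("side","scene"):
    c=dict(np.load(n+".npz")); P=cloud(c)
    for k,(u,v) in px[n].items():
        z=dict(col=.04,core=.188).get(k,.017); w=world(c,u,v,z)
        near=np.hypot(P[...,0]-w[0],P[...,1]-w[1])<(.045 if k=="col" else .03)
        if k=="core": 
            for lo,hi in((.18,.2),(.15,.17)):
                q=P[near&(P[...,2]>lo)&(P[...,2]<hi)]; print(n,k,w.round(4),lo,len(q),q.mean(0).round(4),q.min(0).round(3),q.max(0).round(3))
            continue
        zr=P[near][:,2]; top=np.percentile(zr,97)
        q=P[near&(abs(P[...,2]-z)<(.003 if k!="col" else .005))]
        print(n,k,w.round(4),"top",top.round(4),len(q),((q.min(0)+q.max(0))/2).round(4),(q.max(0)-q.min(0)).round(4))
ims=[]
c=np.load("side.npz")["image"]
a=cv2.resize(c[150:310,220:330],None,fx=3.4,fy=3.4,interpolation=cv2.INTER_CUBIC)
b=cv2.resize(c[325:440,205:345],None,fx=2.8,fy=2.8,interpolation=cv2.INTER_CUBIC)
o=np.zeros((max(a.shape[0],b.shape[0]),a.shape[1]+b.shape[1],3),np.uint8);o[:a.shape[0],:a.shape[1]]=a;o[:b.shape[0],a.shape[1]:]=b
save("crop1",o);print(o.shape)
```

```text
side A [ 0.4238 -0.2425  0.017 ] top 0.0192 164 [ 0.4268 -0.2436  0.017 ] [0.0446 0.0435 0.0059]
side B [ 0.5316 -0.2281  0.017 ] top 0.0192 143 [ 0.5313 -0.2229  0.017 ] [0.0342 0.0387 0.006 ]
side C [ 0.4385 -0.3314  0.017 ] top 0.0193 172 [ 0.434  -0.3365  0.017 ] [0.0464 0.0463 0.0059]
side D [ 0.5452 -0.3259  0.017 ] top 0.0192 171 [ 0.5472 -0.3249  0.0169] [0.0531 0.0355 0.0057]
side col [0.4975 0.2866 0.04  ] top 0.0434 272 [0.4961 0.2853 0.0399] [0.0597 0.0618 0.0098]
side core [ 0.5279 -0.0374  0.188 ] 0.18 55 [ 0.5254 -0.0362  0.1858] [ 0.518 -0.043  0.18 ] [ 0.534 -0.028  0.19 ]
side core [ 0.5279 -0.0374  0.188 ] 0.15 288 [ 0.5248 -0.0421  0.1611] [ 0.5   -0.056  0.15 ] [ 0.547 -0.016  0.169]
scene A [ 0.4269 -0.2409  0.017 ] top 0.0196 61 [ 0.4251 -0.2395  0.0169] [0.0357 0.052  0.0056]
scene B [ 0.5371 -0.2245  0.017 ] top 0.0188 62 [ 0.5374 -0.2286  0.017 ] [0.0448 0.0423 0.006 ]
scene C [ 0.4448 -0.3287  0.017 ] top 0.0198 62 [ 0.4377 -0.3278  0.017 ] [0.0368 0.0377 0.0059]
scene D [ 0.5489 -0.3232  0.017 ] top 0.0199 73 [ 0.5501 -0.3244  0.017 ] [0.0545 0.0369 0.0059]
scene col [0.497  0.2871 0.04  ] top 0.0442 186 [0.4971 0.2856 0.0399] [0.0612 0.065  0.0099]
scene core [ 0.5322 -0.0379  0.188 ] 0.18 30 [ 0.5284 -0.0348  0.1852] [ 0.518 -0.042  0.18 ] [ 0.536 -0.025  0.193]
scene core [ 0.5322 -0.0379  0.188 ] 0.15 173 [ 0.5333 -0.0381  0.1606] [ 0.508 -0.057  0.15 ] [ 0.549 -0.013  0.17 ]
(544, 766, 3)
```

View pics/crop1.png

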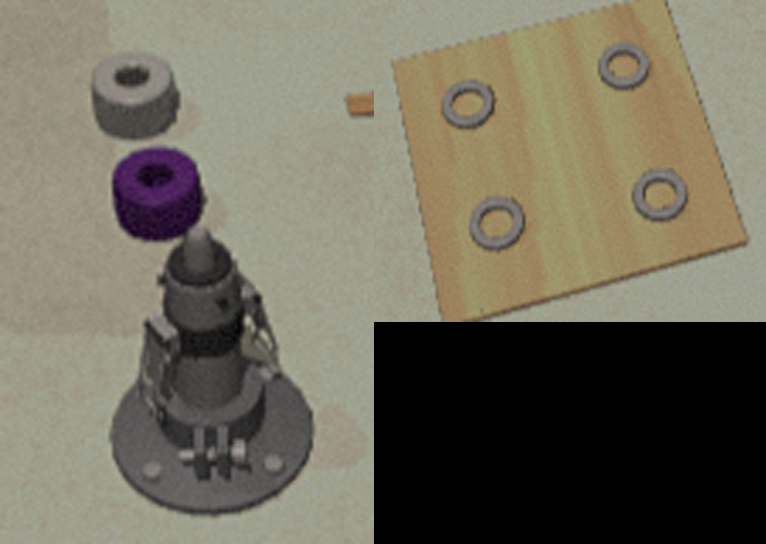

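The crop confirms it: grey collar at upper left next to the purple one, and four grey rings on the board. Next I look from above the muzzle on the way to the rings.

Emit:
apply_moves([
  {"dp": [0.223,-0.638,0.05]},
  {"dp": [0.223,-0.638,0.05]},
  {"dp": [0.223,-0.638,0.05]},
  {"dp": [0.223,-0.638,0.05]},
  {"dp": [0.223,-0.638,0.05]},
  {"dp": [0.223,-0.638,0.05]},
  {"dp": [0.223,-0.638,0.05]},
  {"dp": [0.223,-0.638,0.05]},
  {"dp": [0.223,-0.638,0.05]},
  {"dp": [0.223,-0.638,0.05]},
  {"dp": [0.223,-0.638,0.05]},
  {"dp": [0.223,-0.638,0.05]},
  {"dp": [0.223,-0.638,0.05]},
  {"dp": [0.223,-0.638,0.05]},
  {"dp": [0.223,-0.638,0.05]},
  {"dp": [0.223,-0.638,0.05]},
  {"dp": [0.223,-0.638,0.05]},
  {"dp": [0.223,-0.638,0.05]},
  {"dp": [0.223,-0.638,0.05]},
  {"dp": [0.223,-0.638,0.05]},
], grip=-0.2, squeeze=15)

```text
$.targets[0]: bad value
```

```bash
cat >> h.py <<'E'
from scipy.spatial.transform import Rotation as Ro
def wrist(name):
    s=get_state(); c=cams.capture("wrist"); c=dict(c)
    T=np.eye(4);T[:3,:3]=Ro.from_euler("xyz",s["eef_rot"],degrees=True).as_matrix();T[:3,3]=s["tcp_pos"]
    c["W"]=T@np.array(c["T_tool_cam"]); np.savez(name+".npz",**c); save(name,c["image"]); return s,c
def wpix(c,u,v,z):
    a=np.array([u-c["cx"],v-c["cy"]]); rr=np.hypot(*a); th=rr/c["fx"]
    d=np.array([*(a/max(rr,1e-9)*np.sin(th)),np.cos(th)]); w=c["W"][:3,:3]@d; o=c["W"][:3,3]
    return o+w*(z-o[2])/w[2]
def wproj(c,X):
    p=np.linalg.inv(c["W"])@np.array([*X,1]); q=np.hypot(p[0],p[1]); th=np.arctan2(q,p[2])
    return np.array([c["cx"],c["cy"]])+c["fx"]*th*p[:2]/q
E
python3 - <<'E'
from h import *
s,c=wrist("w1"); print(s["tcp_pos"],s["eef_rot"],s["time_s"],s["gripper_width"],c["fx"],c["cx"],c["cy"]); print(c["W"].round(3)); print(wproj(c,[.527,-.036,.188]))
E
```

```text
[0.30421017 0.60212715 0.247756  ] [ 1.79919625e+02 -6.68072963e-03 -2.68078477e+01] 0.1 0.08758911009616947 371.64829954431775 321.46367261133463 238.76985964265705
[[-0.451 -0.855 -0.255  0.373]
 [-0.892  0.433  0.128  0.567]
 [ 0.001  0.285 -0.959  0.384]
 [ 0.     0.     0.     1.   ]]
[ 713.35627039 -137.0141067 ]
```

View pics/w1.png

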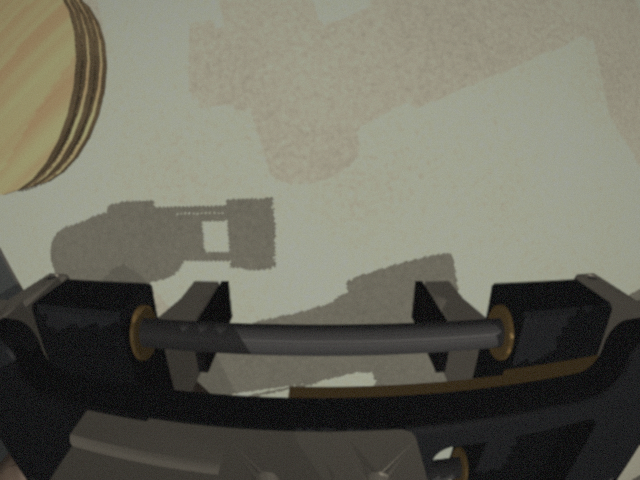

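The move was refused because each row needs a yaw. The wrist view shows only the bench and the fingers at (195,340) and (440,340). The camera sits about 77 mm along tool x, so I'll stop short of the muzzle to see it.

Emit:
apply_moves([
  {"dp": [0.151,-0.598,0.05],"yaw": 0},
  {"dp": [0.151,-0.598,0.05],"yaw": 0},
  {"dp": [0.151,-0.598,0.05],"yaw": 0},
  {"dp": [0.151,-0.598,0.05],"yaw": 0},
  {"dp": [0.151,-0.598,0.05],"yaw": 0},
  {"dp": [0.151,-0.598,0.05],"yaw": 0},
  {"dp": [0.151,-0.598,0.05],"yaw": 0},
  {"dp": [0.151,-0.598,0.05],"yaw": 0},
  {"dp": [0.151,-0.598,0.05],"yaw": 0},
  {"dp": [0.151,-0.598,0.05],"yaw": 0},
  {"dp": [0.151,-0.598,0.05],"yaw": 0},
  {"dp": [0.151,-0.598,0.05],"yaw": 0},
  {"dp": [0.151,-0.598,0.05],"yaw": 0},
  {"dp": [0.151,-0.598,0.05],"yaw": 0},
  {"dp": [0.151,-0.598,0.05],"yaw": 0},
  {"dp": [0.151,-0.598,0.05],"yaw": 0},
  {"dp": [0.151,-0.598,0.05],"yaw": 0},
  {"dp": [0.151,-0.598,0.05],"yaw": 0},
  {"dp": [0.151,-0.598,0.05],"yaw": 0},
], grip=-0.2, squeeze=15)

```text
time_s: 1.73
tcp_pos: [0.4551, 0.0052, 0.2984]
eef_rot: [180.0, 0.0, -26.8]
contact_force: [0.6, -1.2, -0.6]
gripper_width: 0.0526
gripper_force: 0.0
```

Run:
```python
from h import *
s,c=wrist("w2"); print(s["tcp_pos"],s["eef_rot"],s["time_s"],s["gripper_width"])
for z in(.188,.16):print(z,wproj(c,[.528,-.036,z]))
```

```text
[0.45513703 0.00518064 0.29836236] [ 1.79996360e+02  1.99235362e-02 -2.67564963e+01] 1.7333 0.05255473557708229
0.188 [327.12144948 120.86178009]
0.16 [326.5588927  121.91684584]
```

View pics/w2.png

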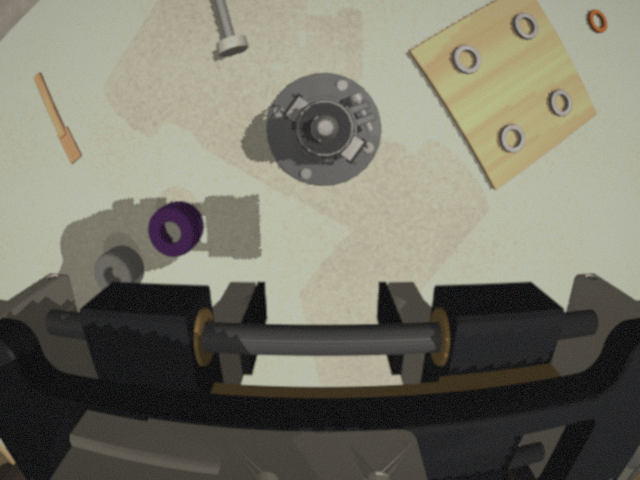

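Wrist view: core tip about (326,126), rings at (466,59), (525,26), (512,138), (560,102), grey collar at (120,265).

```bash
cat >> h.py <<'E'
def wcloud(c):
    v,u=np.mgrid[:480,:640]; a=np.stack([u-c["cx"],v-c["cy"]],-1); rr=np.hypot(a[...,0],a[...,1])+1e-9; th=rr/c["fx"]; z=c["range_z"]
    P=np.stack([a[...,0]/rr*np.tan(th)*z,a[...,1]/rr*np.tan(th)*z,z],-1)
    return P@c["W"][:3,:3].T+c["W"][:3,3]
E
python3 - <<'E'
from h import *
c=dict(np.load("w2.npz")); P=wcloud(c)
for k,(u,v) in dict(A=(512,138),B=(466,59),C=(560,102),D=(525,26)).items():
    w=wpix(c,u,v,.013); m=(np.hypot(P[...,0]-w[0],P[...,1]-w[1])<.028)&(abs(P[...,2]-.0165)<.0027); q=P[m]
    print(k,w.round(4),len(q),((q.min(0)+q.max(0))/2).round(4),(q.max(0)-q.min(0)).round(4))
print("core",wpix(c,326,126,.188),"muz",wpix(c,326,128,.16))
w=wpix(c,326,126,.188); d=np.hypot(P[...,0]-w[0],P[...,1]-w[1])
for lo,hi in((.18,.2),(.15,.17)):
    q=P[(d<.03)&(P[...,2]>lo)&(P[...,2]<hi)]; print(len(q),((q.min(0)+q.max(0))/2).round(4),(q.max(0)-q.min(0)).round(4),np.median(q[:,2]))
i=cv2.resize(c["image"][60:200,250:400],None,fx=4,fy=4,interpolation=cv2.INTER_CUBIC); save("crop2",i)
E
```

```text
A [ 0.4213 -0.2395  0.013 ] 384 [ 0.4218 -0.2387  0.0165] [0.0355 0.0346 0.0053]
B [ 0.5311 -0.2227  0.013 ] 413 [ 0.5312 -0.2228  0.0165] [0.0358 0.035  0.0052]
C [ 0.4371 -0.3297  0.013 ] 318 [ 0.4367 -0.3296  0.0165] [0.0353 0.037  0.0053]
D [ 0.5439 -0.3233  0.013 ] 332 [ 0.5442 -0.3233  0.0165] [0.0351 0.0372 0.0053]
core [ 0.52527971 -0.03381003  0.188     ] muz [ 0.52416408 -0.03361339  0.16      ]
530 [ 0.5246 -0.0327  0.1853] [0.0173 0.0181 0.01  ] 0.18602722477039377
2207 [ 0.5231 -0.0333  0.1583] [0.0468 0.0457 0.0164] 0.16388022470632863
```

View pics/crop2.png

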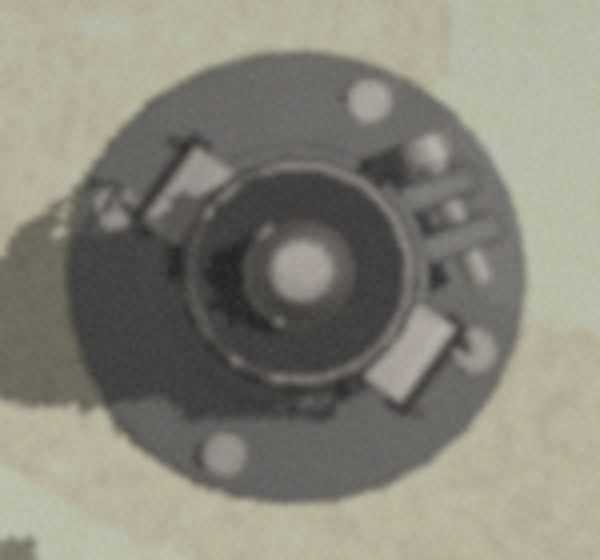

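Core centre is (0.5246, -0.0333) and ring B is at (0.5312, -0.2228), with sizes matching the given ones. Picking B first.

Emit:
apply_moves([
  {"dp": [0.076,-0.228,0],"yaw": 0},
  {"dp": [0.076,-0.228,0],"yaw": 0},
  {"dp": [0.076,-0.228,0],"yaw": 0},
  {"dp": [0.076,-0.228,0],"yaw": 0},
  {"dp": [0.076,-0.228,-0.18],"yaw": 0},
  {"dp": [0.076,-0.228,-0.18],"yaw": 0},
  {"dp": [0.076,-0.228,-0.18],"yaw": 0},
  {"dp": [0.076,-0.228,-0.22],"yaw": 0},
  {"dp": [0.076,-0.228,-0.24],"yaw": 0},
  {"dp": [0.076,-0.228,-0.25],"yaw": 0},
  {"dp": [0.076,-0.228,-0.255],"yaw": 0},
  {"dp": [0.076,-0.228,-0.262],"yaw": 0},
  {"dp": [0.076,-0.228,-0.264],"yaw": 0},
  {"dp": [0.076,-0.228,-0.264],"yaw": 0},
  {"dp": [0.076,-0.228,-0.264],"yaw": 0},
])

```text
time_s: 3.03
tcp_pos: [0.5329, -0.2229, 0.0363]
eef_rot: [-180.0, -0.2, -26.7]
contact_force: [0.8, -0.6, 1.4]
gripper_width: 0.0527
gripper_force: 0.0
```

Emit:
apply_moves([
  {"dp": [0,0,0],"yaw": 0},
  {"dp": [0,0,0],"yaw": 0},
  {"dp": [0,0,0],"yaw": 0},
  {"dp": [0,0,0],"yaw": 0},
], grip=1, squeeze=15)

```text
time_s: 3.37
tcp_pos: [0.532, -0.2236, 0.0357]
eef_rot: [-180.0, -0.1, -26.8]
contact_force: [-0.1, 2.9, 5.6]
gripper_width: 0.0352
gripper_force: 15.0
```

The grip is shallow, so I'll regrip 2.5 mm lower.

Emit:
apply_moves([
  {"dp": [0,0,0],"yaw": 0},
  {"dp": [-0.001,0.001,-0.0025],"yaw": 0},
  {"dp": [-0.001,0.001,-0.0025],"yaw": 0},
  {"dp": [-0.001,0.001,-0.0025],"yaw": 0},
], grip=-0.1)

```text
time_s: 3.7
tcp_pos: [0.5299, -0.2225, 0.0316]
eef_rot: [180.0, 0.1, -26.8]
contact_force: [-0.0, -0.1, -0.7]
gripper_width: 0.0477
gripper_force: 0.0
```

Emit:
apply_moves([
  {"dp": [0,0,0],"yaw": 0},
  {"dp": [0,0,0],"yaw": 0},
  {"dp": [0,0,0],"yaw": 0},
  {"dp": [0,0,0],"yaw": 0},
  {"dp": [0,0,0],"yaw": 0},
], grip=1)

```text
time_s: 4.12
tcp_pos: [0.5303, -0.2226, 0.032]
eef_rot: [180.0, 0.0, -26.8]
contact_force: [0.1, -0.8, -0.5]
gripper_width: 0.0355
gripper_force: 15.0
```

Emit:
apply_moves([
  {"dp": [0,0,0.02],"yaw": 0},
  {"dp": [0,0,0.06],"yaw": 0},
  {"dp": [0,0,0.1],"yaw": 0},
  {"dp": [-0.007,0.1895,0.205],"yaw": 0},
  {"dp": [-0.007,0.02,0.205],"yaw": 0},
  {"dp": [-0.007,0.06,0.205],"yaw": 0},
  {"dp": [-0.007,0.1895,0.205],"yaw": 0},
  {"dp": [-0.007,0.1895,0.205],"yaw": 0},
  {"dp": [-0.007,0.1895,0.205],"yaw": 0},
  {"dp": [-0.007,0.1895,0.205],"yaw": 0},
  {"dp": [-0.007,0.1895,0.205],"yaw": 0},
  {"dp": [-0.007,0.1895,0.205],"yaw": 0},
  {"dp": [-0.007,0.1895,0.205],"yaw": 0},
])

```text
time_s: 5.2
tcp_pos: [0.5232, -0.0334, 0.2369]
eef_rot: [180.0, 0.0, -26.8]
contact_force: [0.5, -0.2, -0.6]
gripper_width: 0.0358
gripper_force: 15.0
```

Run:
```python
from h import *
s=get_state();print(s["tcp_pos"],s["gripper_width"])
im=[]
for n,(u,v) in(("side",(280,215)),("scene",(293,203))):
    c=cams.capture(n); np.savez(n+"2.npz",**c); im.append(cv2.resize(c["image"][v-45:v+45,u-40:u+40],None,fx=4.5,fy=4.5,interpolation=cv2.INTER_CUBIC))
save("p1",np.hstack(im))
```

```text
[ 0.52319774 -0.03344323  0.23687798] 0.03581086642383074
```

View pics/p1.png

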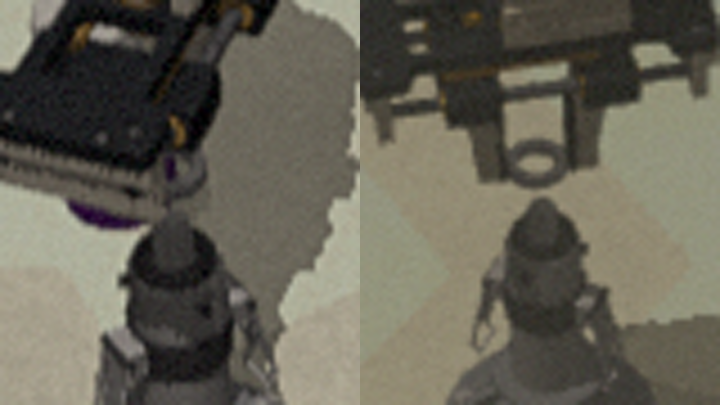

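The ring is held level, at (537,162) in the right half, over the core tip at (543,203). Now I lower it over the taper and check the force.

Emit:
apply_moves([
  {"dp": [0.0005,0,-0.012],"yaw": 0},
  {"dp": [0.0005,0,-0.022],"yaw": 0},
  {"dp": [0.0005,0,-0.03],"yaw": 0},
  {"dp": [0.0005,0,-0.033],"yaw": 0},
  {"dp": [0.0005,0,-0.036],"yaw": 0},
  {"dp": [0.0005,0,-0.036],"yaw": 0},
])

```text
time_s: 5.8
tcp_pos: [0.5236, -0.0333, 0.2004]
eef_rot: [180.0, 0.0, -26.8]
contact_force: [-0.2, 0.4, 0.2]
gripper_width: 0.0355
gripper_force: 15.0
```

```bash
python3 -c "
from h import *
s=get_state();print(s['tcp_pos'],s['contact_force'],s['moment'])"
```

```text
[ 0.52362012 -0.03333818  0.20040768] [-0.20147529  0.39027427  0.22547901] [ 0.00453944 -0.04613552 -0.01493462]
```

Emit:
apply_moves([
  {"dp": [0,0,-0.006],"yaw": 0},
  {"dp": [0,0,-0.012],"yaw": 0},
  {"dp": [0,0,-0.012],"yaw": 0},
  {"dp": [0,0,-0.012],"yaw": 0},
])

```text
time_s: 6.13
tcp_pos: [0.5236, -0.0331, 0.1887]
eef_rot: [180.0, 0.0, -26.8]
contact_force: [0.6, 0.4, -0.4]
gripper_width: 0.0357
gripper_force: 15.0
```

Emit:
apply_moves([
  {"dp": [0,0,0],"yaw": 0},
  {"dp": [0,0,0],"yaw": 0},
  {"dp": [0,0,0],"yaw": 0},
  {"dp": [0,0,0.02],"yaw": 0},
  {"dp": [0,0,0.05],"yaw": 0},
  {"dp": [0,0,0.05],"yaw": 0},
], grip=-0.2)

```text
time_s: 6.63
tcp_pos: [0.5266, -0.033, 0.2445]
eef_rot: [-179.8, -0.4, -26.7]
contact_force: [1.9, 0.0, 0.2]
gripper_width: 0.0525
gripper_force: 0.0
```

Ring 1 is released. Next is ring A at (0.4218, -0.2387).

Emit:
apply_moves([
  {"dp": [-0.102,-0.2055,0],"yaw": 0},
  {"dp": [-0.102,-0.2055,0],"yaw": 0},
  {"dp": [-0.102,-0.2055,0],"yaw": 0},
  {"dp": [-0.102,-0.2055,-0.12],"yaw": 0},
  {"dp": [-0.102,-0.2055,-0.12],"yaw": 0},
  {"dp": [-0.102,-0.2055,-0.12],"yaw": 0},
  {"dp": [-0.102,-0.2055,-0.14],"yaw": 0},
  {"dp": [-0.102,-0.2055,-0.17],"yaw": 0},
  {"dp": [-0.102,-0.2055,-0.19],"yaw": 0},
  {"dp": [-0.102,-0.2055,-0.2],"yaw": 0},
  {"dp": [-0.102,-0.2055,-0.205],"yaw": 0},
  {"dp": [-0.102,-0.2055,-0.2065],"yaw": 0},
  {"dp": [-0.102,-0.2055,-0.2065],"yaw": 0},
  {"dp": [-0.102,-0.2055,-0.2065],"yaw": 0},
])

```text
time_s: 7.8
tcp_pos: [0.4228, -0.2385, 0.0335]
eef_rot: [-180.0, -0.1, -26.8]
contact_force: [-0.5, -0.0, 0.7]
gripper_width: 0.0527
gripper_force: 0.0
```

Emit:
apply_moves([
  {"dp": [0,0,0],"yaw": 0},
  {"dp": [0,0,0],"yaw": 0},
  {"dp": [0,0,0],"yaw": 0},
  {"dp": [0,0,0],"yaw": 0},
  {"dp": [0,0,0],"yaw": 0},
], grip=1)

```text
time_s: 8.22
tcp_pos: [0.4222, -0.2385, 0.0331]
eef_rot: [-180.0, -0.1, -26.8]
contact_force: [-1.2, 1.4, 6.1]
gripper_width: 0.034
gripper_force: 15.0
```

Same signature as the earlier shallow grip, so I'll regrip 2 mm lower.

Emit:
apply_moves([
  {"dp": [0,0,0],"yaw": 0},
  {"dp": [-0.0005,0,-0.002],"yaw": 0},
  {"dp": [-0.0005,0,-0.002],"yaw": 0},
  {"dp": [-0.0005,0,-0.002],"yaw": 0},
], grip=-0.1)

```text
time_s: 8.55
tcp_pos: [0.4222, -0.2388, 0.0313]
eef_rot: [-180.0, -0.1, -26.8]
contact_force: [-0.5, 1.9, 9.9]
gripper_width: 0.0473
gripper_force: 5.0
```

Emit:
apply_moves([
  {"dp": [0,0,0],"yaw": 0},
  {"dp": [0,0,0],"yaw": 0},
  {"dp": [0,0,0],"yaw": 0},
  {"dp": [0,0,0],"yaw": 0},
  {"dp": [0,0,0],"yaw": 0},
], grip=1)

```text
time_s: 8.97
tcp_pos: [0.4224, -0.2389, 0.0313]
eef_rot: [-180.0, -0.1, -26.8]
contact_force: [-0.0, -0.0, 8.7]
gripper_width: 0.0348
gripper_force: 15.9
```

Emit:
apply_moves([
  {"dp": [0,0,0.01],"yaw": 0},
  {"dp": [0,0,0.04],"yaw": 0},
  {"dp": [0,0,0.08],"yaw": 0},
  {"dp": [0,0,0.12],"yaw": 0},
  {"dp": [0.01,0.02,0.16],"yaw": 0},
  {"dp": [0.03,0.05,0.2065],"yaw": 0},
  {"dp": [0.1019,0.2055,0.2065],"yaw": 0},
  {"dp": [0.1019,0.2055,0.2065],"yaw": 0},
  {"dp": [0.1019,0.2055,0.2065],"yaw": 0},
  {"dp": [0.1019,0.2055,0.2065],"yaw": 0},
  {"dp": [0.1019,0.2055,0.2065],"yaw": 0},
  {"dp": [0.1019,0.2055,0.2065],"yaw": 0},
  {"dp": [0.1019,0.2055,0.2065],"yaw": 0},
])

```text
time_s: 10.05
tcp_pos: [0.5233, -0.0319, 0.2363]
eef_rot: [180.0, 0.1, -26.7]
contact_force: [-0.5, -0.2, -0.4]
gripper_width: 0.0345
gripper_force: 15.0
```

Run:
```python
from h import *
s=get_state();print(s["tcp_pos"],s["gripper_width"])
im=[]
for n,(u,v) in(("side",(280,215)),("scene",(293,203))):
    c=cams.capture(n); np.savez(n+"3.npz",**c); im.append(cv2.resize(c["image"][v-45:v+45,u-40:u+40],None,fx=4.5,fy=4.5,interpolation=cv2.INTER_CUBIC))
save("p2",np.hstack(im))
```

```text
[ 0.5232969  -0.0318982   0.23634948] 0.034523982043554065
```

View pics/p2.png

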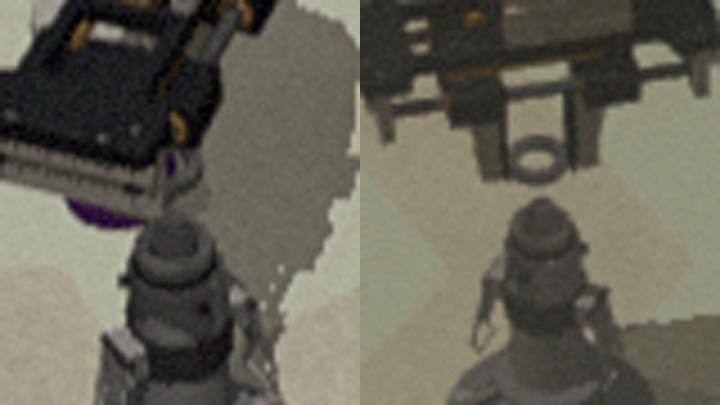

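Ring 1 sits flat on the muzzle and ring 2 is held level at (537,160) in the right half. Lowering it.

Emit:
apply_moves([
  {"dp": [0.001,-0.001,-0.012],"yaw": 0},
  {"dp": [0.001,-0.001,-0.02],"yaw": 0},
  {"dp": [0.001,-0.001,-0.026],"yaw": 0},
  {"dp": [0.001,-0.001,-0.03],"yaw": 0},
  {"dp": [0.001,-0.001,-0.034],"yaw": 0},
  {"dp": [0.001,-0.001,-0.034],"yaw": 0},
])

```text
time_s: 10.65
tcp_pos: [0.524, -0.0343, 0.2023]
eef_rot: [180.0, 0.0, -26.8]
contact_force: [0.3, -0.3, -0.4]
gripper_width: 0.0342
gripper_force: 15.0
```

Emit:
apply_moves([
  {"dp": [0,0,-0.004],"yaw": 0},
  {"dp": [0,0,-0.007],"yaw": 0},
  {"dp": [0,0,-0.007],"yaw": 0},
])

```text
time_s: 10.9
tcp_pos: [0.524, -0.0341, 0.1955]
eef_rot: [180.0, 0.0, -26.8]
contact_force: [-0.3, 0.1, -0.3]
gripper_width: 0.0344
gripper_force: 15.0
```

Emit:
apply_moves([
  {"dp": [0,0,0],"yaw": 0},
  {"dp": [0,0,0],"yaw": 0},
  {"dp": [0,0,0],"yaw": 0},
  {"dp": [0,0,0.03],"yaw": 0},
  {"dp": [0,0,0.06],"yaw": 0},
  {"dp": [-0.07,0.03,0.11],"yaw": 0},
  {"dp": [-0.07,0.03,0.11],"yaw": 0},
  {"dp": [-0.07,0.03,0.11],"yaw": 0},
  {"dp": [-0.07,0.03,0.11],"yaw": 0},
], grip=-0.2)

```text
time_s: 11.65
tcp_pos: [0.4537, -0.0033, 0.3089]
eef_rot: [-179.7, -0.2, -26.7]
contact_force: [1.1, 0.5, -0.5]
gripper_width: 0.0522
gripper_force: 0.0
```

Run:
```python
from h import *
s,c=wrist("w3"); print(s["tcp_pos"]); P=wcloud(c)
d=np.hypot(P[...,0]-.5246,P[...,1]+.0333)
for lo,hi in((.182,.2),(.172,.184)):
    m=(d<.03)&(P[...,2]>lo)&(P[...,2]<hi);q=P[m]; print(len(q),((q.min(0)+q.max(0))/2).round(4),(q.max(0)-q.min(0)).round(4),np.median(q[:,2]))
q=P[(d>.011)&(d<.016)]; 
for i in range(8):
    a=np.arctan2(q[:,1]+.0333,q[:,0]-.5246); b=q[(a>-np.pi+i*np.pi/4)&(a<-np.pi+(i+1)*np.pi/4)]; print(np.median(b[:,2]).round(4),end=" ")
# collar precise
w=np.array([.4965,.2855]);
for v in [wproj(c,[.4965,.2855,.04])]: print(v)
u,v=wproj(c,[.5246,-.0333,.18]).astype(int)
im=c["image"][max(0,v-60):v+60,u-70:u+70]; save("p3",cv2.resize(im,None,fx=4,fy=4,interpolation=cv2.INTER_CUBIC))
```

```text
[ 0.45373565 -0.00334482  0.30889547]
445 [ 0.5262 -0.034   0.1862] [0.025  0.031  0.0083] 0.18651107803689754
1403 [ 0.5239 -0.0339  0.178 ] [0.0361 0.0354 0.012 ] 0.18016650565256664
0.1798 0.1801 0.1802 0.1803 0.1802 0.1802 0.1802 0.1799 [112.89612746 273.95735061]
```

View pics/p3.png

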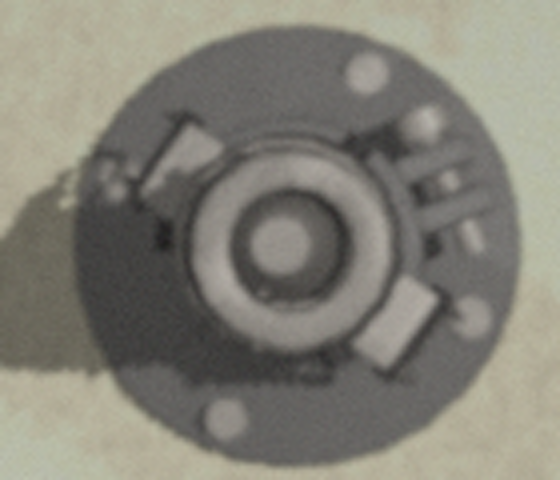

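The second ring sits flat: its top is at 0.180 all round, centred on the core at crop (290,245). Now I measure the collar and its purple neighbour.

Emit:
apply_moves([
  {"dp": [-0.03,0.32,0],"yaw": 0},
  {"dp": [-0.03,0.32,0],"yaw": 0},
  {"dp": [-0.03,0.32,0],"yaw": 0},
  {"dp": [-0.03,0.32,-0.09],"yaw": 0},
  {"dp": [-0.03,0.32,-0.09],"yaw": 0},
  {"dp": [-0.03,0.32,-0.09],"yaw": 0},
  {"dp": [-0.03,0.32,-0.09],"yaw": 0},
  {"dp": [-0.03,0.32,-0.09],"yaw": 0},
  {"dp": [-0.03,0.32,-0.09],"yaw": 0},
  {"dp": [-0.03,0.32,-0.09],"yaw": 0},
  {"dp": [-0.03,0.32,-0.09],"yaw": 0},
  {"dp": [-0.03,0.32,-0.09],"yaw": 0},
], grip=-1)

```text
time_s: 12.7
tcp_pos: [0.4247, 0.3152, 0.2156]
eef_rot: [179.9, -0.0, -26.8]
contact_force: [1.1, 0.7, 1.1]
gripper_width: 0.0878
gripper_force: 0.0
```

Run:
```python
from h import *
s,c=wrist("w4"); print(s["tcp_pos"],s["eef_rot"]); P=wcloud(c); im=c["image"].astype(int)
m=(P[...,2]>.033)&(P[...,2]<.046)&(abs(P[...,0]-.5)<.1)&(P[...,1]>.1)&(P[...,1]<.4)&(np.mgrid[:480,:640][0]<300)
n,l,st,ce=cv2.connectedComponentsWithStats(m.astype(np.uint8))
for i in range(1,n):
    if st[i,4]>200:
        q=P[l==i]; h=q[abs(q[:,2]-.04)<.002]
        (x,y),rr=cv2.minEnclosingCircle(h[:,:2].astype(np.float32)); print(ce[i],len(q),im[l==i].mean(0).round(),(x,y,rr),((h.min(0)+h.max(0))/2).round(4),(h.max(0)-h.min(0)).round(4),np.median(q[:,2]))
```

```text
[0.42472443 0.31520706 0.21560696] [ 1.79932110e+02 -8.82212127e-04 -2.68391919e+01]
[420.49270305  69.81440355] 3152 [86. 53. 96.] (0.5051255822181702, 0.17859388887882233, 0.030652262270450592) [0.5051 0.1785 0.04  ] [0.0604 0.0607 0.004 ] 0.040051730137773106
[311.66326828 133.38071657] 3433 [138. 134. 126.] (0.4954119920730591, 0.2883337140083313, 0.03088715858757496) [0.4951 0.2885 0.04  ] [0.0608 0.0604 0.004 ] 0.04012468880263931
```

Collar (grey) is at (0.4952, 0.2885), diameter 61 mm; purple is 110 mm away toward −y. I turn the closing axis across that line and descend.

Emit:
apply_moves([
  {"dp": [0.0705,-0.0267,-0.04],"yaw": -50},
  {"dp": [0.0705,-0.0267,-0.08],"yaw": -50},
  {"dp": [0.0705,-0.0267,-0.1],"yaw": -50},
  {"dp": [0.0705,-0.0267,-0.1],"yaw": -50},
  {"dp": [0.0705,-0.0267,-0.1],"yaw": -50},
  {"dp": [0.0705,-0.0267,-0.1],"yaw": -50},
  {"dp": [0.0705,-0.0267,-0.1],"yaw": -50},
  {"dp": [0.0705,-0.0267,-0.1],"yaw": -50},
  {"dp": [0.0705,-0.0267,-0.13],"yaw": -50},
  {"dp": [0.0705,-0.0267,-0.16],"yaw": -50},
  {"dp": [0.0705,-0.0267,-0.175],"yaw": -50},
  {"dp": [0.0705,-0.0267,-0.1825],"yaw": -50},
  {"dp": [0.0705,-0.0267,-0.1825],"yaw": -50},
  {"dp": [0.0705,-0.0267,-0.1825],"yaw": -50},
])

```text
time_s: 13.92
tcp_pos: [0.4954, 0.2893, 0.0343]
eef_rot: [-180.0, 0.0, -76.7]
contact_force: [0.4, -0.1, 0.5]
gripper_width: 0.0874
gripper_force: 0.0
```

Emit:
apply_moves([
  {"dp": [0,0,0],"yaw": 0},
  {"dp": [0,0,0],"yaw": 0},
  {"dp": [0,0,0],"yaw": 0},
  {"dp": [0,0,0],"yaw": 0},
  {"dp": [0,0,0],"yaw": 0},
  {"dp": [0,0,0],"yaw": 0},
], grip=1, squeeze=45)

```text
time_s: 14.42
tcp_pos: [0.4949, 0.2896, 0.0342]
eef_rot: [-180.0, 0.0, -76.8]
contact_force: [-1.6, 0.7, 4.7]
gripper_width: 0.0601
gripper_force: 45.0
```

Emit:
apply_moves([
  {"dp": [0,0,0.02],"yaw": 0},
  {"dp": [0,0,0.06],"yaw": 0},
  {"dp": [0,0,0.1],"yaw": 0},
  {"dp": [0,0,0.14],"yaw": 0},
  {"dp": [0,0,0.18],"yaw": 0},
  {"dp": [0,-0.02,0.211],"yaw": 0},
  {"dp": [0.029,-0.322,0.211],"yaw": 0},
  {"dp": [0.029,-0.322,0.211],"yaw": 0},
  {"dp": [0.029,-0.322,0.211],"yaw": 0},
  {"dp": [0.029,-0.322,0.211],"yaw": 0},
  {"dp": [0.029,-0.322,0.211],"yaw": 0},
  {"dp": [0.029,-0.322,0.211],"yaw": 0},
  {"dp": [0.029,-0.322,0.211],"yaw": 0},
  {"dp": [0.029,-0.322,0.211],"yaw": 0},
  {"dp": [0.029,-0.322,0.211],"yaw": 0},
  {"dp": [0.029,-0.322,0.211],"yaw": 0},
  {"dp": [0.029,-0.322,0.211],"yaw": 0},
])

```text
time_s: 15.83
tcp_pos: [0.5236, -0.0323, 0.2443]
eef_rot: [180.0, 0.0, -76.8]
contact_force: [0.3, 0.0, -1.4]
gripper_width: 0.0604
gripper_force: 45.0
```

Run:
```python
from h import *
s=get_state();print(s["tcp_pos"],s["gripper_width"],s["contact_force"],s["joints"])
im=[]
for n,(u,v) in(("side",(280,215)),("scene",(293,203))):
    c=cams.capture(n); np.savez(n+"4.npz",**c); im.append(cv2.resize(c["image"][v-45:v+45,u-40:u+40],None,fx=4.5,fy=4.5,interpolation=cv2.INTER_CUBIC))
save("p4",np.hstack(im))
```

```text
[ 0.52361701 -0.032302    0.24429939] 0.0604132602293371 [ 0.29328931  0.04080383 -1.37078106] [ 1.79017492e+01  6.52858698e+00 -1.84950892e+01 -1.94482691e-02
 -6.49956519e+01 -4.70211490e+00]
```

View pics/p4.png

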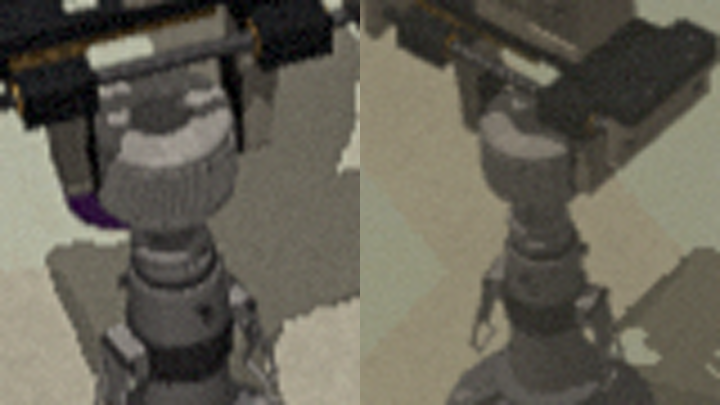

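The collar is held upright over the stack. Lowering it to just above the pins.

Emit:
apply_moves([
  {"dp": [0.0004,0,-0.015],"yaw": 0},
  {"dp": [0.0004,0,-0.03],"yaw": 0},
  {"dp": [0.0004,0,-0.04],"yaw": 0},
  {"dp": [0.0004,0,-0.045],"yaw": 0},
  {"dp": [0.0004,0,-0.05],"yaw": 0},
  {"dp": [0.0004,0,-0.054],"yaw": 0},
  {"dp": [0.0004,0,-0.054],"yaw": 0},
])

```text
time_s: 16.52
tcp_pos: [0.5241, -0.0325, 0.1901]
eef_rot: [180.0, -0.0, -76.8]
contact_force: [0.2, -0.1, -1.3]
gripper_width: 0.0601
gripper_force: 45.0
```

Emit:
apply_moves([
  {"dp": [0,0,-0.003],"yaw": 0},
  {"dp": [0,0,-0.005],"yaw": 0},
  {"dp": [0,0,-0.005],"yaw": 0},
  {"dp": [0,0,-0.005],"yaw": 0},
])

```text
time_s: 16.85
tcp_pos: [0.5245, -0.0327, 0.186]
eef_rot: [-179.9, -0.0, -76.8]
contact_force: [0.6, -0.3, 0.7]
gripper_width: 0.0601
gripper_force: 45.0
```

Emit:
apply_moves([
  {"dp": [0,0,-0.0015],"yaw": 0},
  {"dp": [0,0,-0.0015],"yaw": 0},
  {"dp": [0,0,-0.0015],"yaw": 0},
])

```text
time_s: 17.1
tcp_pos: [0.5247, -0.0328, 0.1856]
eef_rot: [-179.9, -0.0, -76.8]
contact_force: [-3.8, 1.1, 9.2]
gripper_width: 0.0606
gripper_force: 45.0
```

Resting on the pins. Turning slowly under light push.

Emit:
apply_moves([
  {"dp": [0,0,0],"yaw": 2.5},
  {"dp": [0,0,0],"yaw": 5},
  {"dp": [0,0,0],"yaw": 7.5},
  {"dp": [0,0,0],"yaw": 10},
  {"dp": [0,0,0],"yaw": 12.5},
  {"dp": [0,0,0],"yaw": 15},
  {"dp": [0,0,0],"yaw": 17.5},
  {"dp": [0,0,0],"yaw": 20},
])

```text
time_s: 17.77
tcp_pos: [0.5257, -0.0324, 0.1857]
eef_rot: [-179.8, -0.1, -56.7]
contact_force: [-0.1, 2.5, 5.6]
gripper_width: 0.0606
gripper_force: 45.0
```

Emit:
apply_moves([
  {"dp": [-0.0005,0,-0.0005],"yaw": 2.5},
  {"dp": [-0.0005,0,-0.0005],"yaw": 5},
  {"dp": [-0.0005,0,-0.0005],"yaw": 7.5},
  {"dp": [-0.0005,0,-0.0005],"yaw": 10},
  {"dp": [-0.0005,0,-0.0005],"yaw": 12.5},
  {"dp": [-0.0005,0,-0.0005],"yaw": 15},
  {"dp": [-0.0005,0,-0.0005],"yaw": 17.5},
  {"dp": [-0.0005,0,-0.0005],"yaw": 20},
])

```text
time_s: 18.43
tcp_pos: [0.5255, -0.0323, 0.1855]
eef_rot: [-179.8, -0.2, -36.7]
contact_force: [-0.4, 2.1, 9.3]
gripper_width: 0.0601
gripper_force: 45.0
```

Emit:
apply_moves([
  {"dp": [0,0,0],"yaw": 2.5},
  {"dp": [0,0,0],"yaw": 5},
  {"dp": [0,0,0],"yaw": 7.5},
  {"dp": [0,0,0],"yaw": 10},
  {"dp": [0,0,0],"yaw": 12.5},
  {"dp": [0,0,0],"yaw": 15},
  {"dp": [0,0,0],"yaw": 17.5},
  {"dp": [0,0,0],"yaw": 20},
])

```text
time_s: 19.1
tcp_pos: [0.5253, -0.0324, 0.1856]
eef_rot: [-179.9, -0.2, -16.7]
contact_force: [-0.7, 2.6, 10.4]
gripper_width: 0.0605
gripper_force: 45.0
```

Emit:
apply_moves([
  {"dp": [0,0,0],"yaw": 2.5},
  {"dp": [0,0,0],"yaw": 5},
  {"dp": [0,0,0],"yaw": 7.5},
  {"dp": [0,0,0],"yaw": 10},
  {"dp": [0,0,0],"yaw": 12.5},
  {"dp": [0,0,0],"yaw": 15},
  {"dp": [0,0,0],"yaw": 17.5},
  {"dp": [0,0,0],"yaw": 20},
])

```text
time_s: 19.77
tcp_pos: [0.5242, -0.0326, 0.1841]
eef_rot: [-180.0, -0.1, 3.3]
contact_force: [-0.2, 0.2, -3.0]
gripper_width: 0.0604
gripper_force: 45.0
```

It dropped. Pushing down.

Emit:
apply_moves([
  {"dp": [0,0,-0.002],"yaw": 0},
  {"dp": [0,0,-0.004],"yaw": 0},
  {"dp": [0,0,-0.005],"yaw": 0},
  {"dp": [0,0,-0.005],"yaw": 0},
])

```text
time_s: 20.1
tcp_pos: [0.524, -0.0328, 0.1788]
eef_rot: [180.0, -0.0, 3.1]
contact_force: [-0.2, -0.3, 2.9]
gripper_width: 0.0606
gripper_force: 45.0
```

Emit:
apply_moves([
  {"dp": [0,0,-0.002],"yaw": 0},
  {"dp": [0,0,-0.004],"yaw": 0},
  {"dp": [0,0,-0.005],"yaw": 0},
  {"dp": [0,0,-0.005],"yaw": 0},
  {"dp": [0,0,-0.005],"yaw": 0},
])

```text
time_s: 20.52
tcp_pos: [0.5241, -0.0329, 0.176]
eef_rot: [180.0, -0.1, 3.2]
contact_force: [-7.7, 1.6, 22.1]
gripper_width: 0.0607
gripper_force: 45.0
```

At home height with 22 N, more than the spring's 12 N, so it is on the stop. I hold briefly and check the collar's top for slip.

Emit:
apply_moves([
  {"dp": [0,0,0],"yaw": 0},
  {"dp": [0,0,0],"yaw": 0},
  {"dp": [0,0,0],"yaw": 0},
  {"dp": [0,0,0],"yaw": 0},
  {"dp": [0,0,0],"yaw": 0},
])

```text
time_s: 20.93
tcp_pos: [0.5241, -0.0329, 0.176]
eef_rot: [180.0, -0.1, 3.2]
contact_force: [-8.5, 1.4, 21.1]
gripper_width: 0.0604
gripper_force: 45.0
```

Run:
```python
from h import *
s=get_state();print(s["tcp_pos"],s["contact_force"],s["gripper_force"])
for n in("side","scene"):
    P=cloud(cams.capture(n)); d=np.hypot(P[...,0]-.5244,P[...,1]+.0335)
    q=P[(d>.016)&(d<.028)&(P[...,2]>.165)&(P[...,2]<.195)]; print(n,len(q),np.percentile(q[:,2],[10,25,50,75,90]).round(4))
    b=P[(abs(P[...,0]-.485)<.1)&(abs(P[...,1]+.28)<.09)&(P[...,2]>.0135)&(P[...,2]<.03)]; print(len(b),b.mean(0).round(3))
```

```text
[ 0.52413829 -0.03287206  0.17597789] [-8.52436471  1.41732318 21.12250432] 45.007929701241665
side 1 [0.1945 0.1945 0.1945 0.1945 0.1945]
489 [ 0.486 -0.316  0.017]
scene 111 [0.1775 0.1793 0.1816 0.1834 0.1844]
356 [ 0.488 -0.295  0.016]
```

The collar top reads about 0.182, which is fully home. Handing in.

```bash
python3 -c "
from plant import r
print(r.close_job())"
```

```text
the job is handed in; nothing more can be done
None
```

I handed the job in at about 21 s of the 72 s. Two rings lie flat on the muzzle and the other two are on the board. The collar is keyed over the pins and held fully home with about 21 N of push; the hand-in gave no verdict.

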